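# Clamp a pipette-tip box and hold its lid open

### The arm

A 7-joint arm with a two-finger parallel gripper is mounted at the origin on the work surface. World frame = base frame: x ahead of the robot, y to its left, z up, the work surface at z = 0. Lengths are in m, angles in rad, forces in N, time in s.
With the tool pointing down it reaches from about 0.4 to 0.875 m from the base axis. Payload 6.5 kg.
Tool frame: the origin (TCP) lies on the centre line of the jaws, within the pads' length; the fingertips stand 8 mm ahead of it and the grasp point (between the pads) lies 11 mm behind it (finger_overhang is the distance from the TCP to the fingertips, in m); x points along the fingers, z is the direction in which the jaws open and shut, and the axes are right-handed (so a half turn about x gives the same grasp; the last joint's range is limited). The gripper opens to 85 mm and grips with 20 to 120 N. Pads are 22 mm wide; open, the fingers measure 114 mm over their backs; the gripper's body (76 mm by 85 mm) begins 54 mm behind the grasp point. The pads swing forward as they close: fully open they stand 13 mm farther back than shut.
Start: joints at [-1.305, 0.536, -0.004, 1.538, 0.003, 1.067, -0.071], TCP at [0.212, 0.615, 0.239] pointing down, gripper open.
Joint ranges: [-2.7, 2.7], [-0.37, 2.16], [-1.27, 1.26], [0.24, 2.4], [-1.31, 4.45], [0.19, 1.91], [-2.76, 2.76]. Speed limits (rad/s): [2.39, 2.39, 3.14, 3.14, 3.14, 3.14, 3.14].

### API

Orientations are given as a unit quaternion [x, y, z, w].
In Python, from plant import state, read_camera, camera_model, sign_off, finger_overhang gives the robot as it stands.
- The arm moves only by the shell command python3 -m creep 'ROWS' [FORCE]. ROWS is JSON, a list of rows, each a list of 7 numbers: the turn, a rotation vector about the tool's x, y, z in degrees, then the shift along the tool's x, y, z in m, then the gripper's target within -1 to 1 (fully open at 1, half-way at 0, shut at -1). In form: [[ax, ay, az, dx, dy, dz, claw], ...]. A call has 1 to 20 rows; each row shifts and turns the pose as measured when the row begins, along the tool's axes as they then stand; what a row does not reach is not made up. A row lasts 1/8 s, in which the tool goes at most 62.5 mm and 10.7 degrees, less where a joint would pass 70% of its speed; a pose out of reach is approached as far as the arm can. A call is refused whole if a number of a shift passes 0.0625 or a number of a turn 10.7, either way. A call with a gripper value outside its range is refused whole. The fingers move at their own pace and stop on an object; FORCE is the grip in N (left out, the last holds). Time passes only in rows, so rows that do not move let the fingers close. It gives the time, the measured TCP pose, the force and the opening at its end, in the units of the state.
- state(): the state, without advancing time (a new reading comes with each control period).
- read_camera(name): name is "scene" or "top" or "wrist"; returns the picture (480x640x3 uint8, blue, green, red); there is no depth.
- camera_model(name): a dict with "intrinsics" (3x3 intrinsics, pixels), "D" ([k1, k2, p1, p2, k3] as OpenCV has them; the pictures are not rectified), "extrinsics" (4x4, takes a point from world to camera coordinates). Camera axes: x right, y up, looking along -z (the intrinsics and any distortion apply to the point x, -y, -z); pixel columns grow to the right and rows downward; lengths in m; the calibration is good to about 2 mm. A picture is of the moment at which its call begins: read the wrist's pose just before it. camera_model takes no time and is no camera call; for the wrist camera it gives the pose at the moment of the call.
- sign_off(): hands the job in, once; it reports no verdict.
The state is a dict: "clock": time; "joint_positions": joint angles; "qvel": joint speeds; "tau": joint torques, N m; "tcp_pos": TCP position; "tool_rot": TCP orientation; "wrist_force": force on the tool from outside, world axes, zero at the start; "moment": the same for the moment, N m; "gripper_width": finger opening in m.
Only numpy, scipy, OpenCV 4.12 (cv2) and the standard library are available. Lean on these libraries where they do the work, as an engineer would, in place of code of your own. Each camera call takes 0.05 s, during which the arm holds its last target.

### The job

Clamp the pipette-tip box in its nest: turn the crank clockwise until the sliding jaw has pushed the box against the fixed cheek and grips it firmly. Then let go of the crank, raise the box's hinged lid by the tab at its front and hold it open at 60 degrees from closed. Finish while your fingers are still holding the lid there, the box still clamped and flat in the nest; leave the bottle, the beaker and the tray alone.

Things in the scene. Friction and masses are not known exactly. Their poses are not given: they have to be found in the camera images.
- nest: Fixed clamping nest, an aluminium plate 120 mm (x) by 262 mm (y), 12 mm thick. Origin on its underside (table level), on the centre line; the plate runs from y = -170 to +92 mm. Axes: +y from the jaw towards the cheek, +z up, -x the front (towards the robot). Near the -y end stands a grey gearbox (52 x 60 mm, top 55 mm above the table) with the crank on top; at the +y end is the cheek.
- cheek: Fixed aluminium cheek 80 x 14 x 36 mm standing on the nest's plate. Its origin is the centre of its underside; the face that the box is pressed against lies 7 mm from it towards -y, that is at y = +75 mm of the nest.
- jaw: Sliding steel jaw block 70 x 14 x 32 mm, between gearbox and box, top 45 mm above the table. Its origin is at the middle of the lower edge of its clamping face, which looks to +y of the nest. It slides along +y of the nest, 5 mm per radian of the crank (31 mm a turn); with the crank at 0 its face is at y = -80 mm of the nest. With the box clamped its face stands at y = -47 mm, where the crank reads about 6.6.
- crank (a joint): Crank angle in rad, 0 with the jaw fully back, growing clockwise as seen from above (closing), stop at 8. At 0 the crank arm points to -x of the nest. Turning freely takes about 3 N at the handle; when the box is tight against the cheek the force rises steeply (9 N or more along the handle's path means tight). It stays where it is left, and the jaw keeps about 20 N on the box if the crank was turned hard before letting go.
- crank_axis (a point): Point on the crank's upright turning axis, 99 mm above the table, at the height of crank_handle; 135 mm from the nest's origin towards -y. The crank's hub below it is 71 mm high.
- crank_handle (a point): Point to grip on the crank's handle: an upright black sleeve 18 mm in diameter, from 71 to 113 mm above the table, 42 mm from the turning axis, that spins freely on its pin, so that it can be pinched from above and led round in a circle without turning the hand. The point is on the sleeve's axis, 99 mm above the table. The crank arm below it has its top at 70 mm.
- tipbox: Loose pipette-tip box, blue plastic with white tips, 90 mm (its x) by 122 mm (its y), 56 mm high without the lid, 0.5 to 0.8 kg with its lid. Stands on the nest's plate (12 mm above the table) between jaw and cheek, roughly aligned with the nest, 3 to 10 mm short of the cheek. Origin at the centre of its underside, z up, -x its front.
- lid (a joint): Angle of the lid in rad: 0 closed, growing as the front edge is raised; 60 degrees is 1.047. The hinge is at the box's far (+x) top edge. It has no friction and a light closing spring, so the lid falls shut when let go.
- lid_hinge (a point): Middle of the lid's hinge axis: 48 mm from the box's centre towards its +x, 58 mm above its underside (70 mm above the table). The axis runs along the box's y.
- lid_panel: The lid: clear plastic, 94 x 126 mm, 20 mm high shell with a grey tab at its front. Origin on the hinge axis, x and y as the box's when closed; it turns with the lid. Its top is 90 mm above the table when closed.
- lid_tab (a point): Point to grip on the lid's front tab, a grey block 30 mm wide (box's y), 9 mm thick, that sticks out 30 mm from the lid's front edge. The point is in mid-thickness and mid-width, 13 mm from the tab's outer end; closed, it is 113 mm before the hinge axis (-x) and 13 mm above it, 83 mm above the table. Pinched from above across its width, the tab can pivot between the pads as the lid turns.
- bottle: Bystander: amber bottle, 64 mm in diameter, 130 mm high; origin under its centre.
- beaker: Bystander: white cup, 72 mm across, 90 mm high; origin under its centre.
- tray: Bystander: white divided tray 100 x 140 x 35 mm; origin under its centre.
Things that resemble listed ones, but are neither listed nor needed, are in the scene too. There is more than one size of the tipbox; the job needs the middle-sized.

How it is judged:
By the outcome, as a careful person would: the job done as asked, in the order asked, and still so for the second after the job is handed in, while the arm keeps its last pose, push and grip.
It also fails if it takes over 58 s, if anything falls off the work surface, if the arm or the gripper's body presses on something with over 40 N, if the wrist force passes 120 N, or if a joint passes its speed limit or range.

## Working session

There is one attempt and no reset: what is moved stays moved. The work goes in short steps, Python scripts to look and compute and a shell command to move; the robot and the scene stay as the last step left them, time stands still between calls to the robot, and variables do not carry over. Pictures are saved under pics/ and viewed, and the job is handed in when it is done.

```bash
ls; mkdir -p pics; python3 - <<'E'
from plant import *
import cv2, numpy as np
print(state()); print(finger_overhang if not callable(finger_overhang) else finger_overhang())
for n in ("scene","top"):
    cv2.imwrite(f"pics/{n}0.png",read_camera(n)); m=camera_model(n); print(n,np.round(np.array(m["extrinsics"]),4).tolist(),m["intrinsics"],m["D"])
E
```

```text
pics
{'clock': 0.0, 'joint_positions': array([-1.30520478,  0.53719746, -0.00441465,  1.53889302,  0.00261507,
        1.06729474, -0.07120784]), 'qvel': array([-0.00019562,  0.00039084, -0.00084672, -0.00037851,  0.00100208,
       -0.00184976,  0.00048156]), 'tau': array([ 4.01807920e-04, -5.83414435e+01,  1.04917780e+00, -2.59104180e+01,
        1.23763017e-02,  9.71392205e-03, -4.55533318e-07]), 'tcp_pos': array([0.21155903, 0.61394025, 0.23838528]), 'tool_rot': array([-0.41099238,  0.57617306,  0.4101715 ,  0.57521232]), 'wrist_force': array([-0.50479417, -0.32404969,  0.33157935]), 'moment': array([-0.02311815,  0.02386317,  0.01509979]), 'gripper_width': 0.08564423232847762}
0.008
scene [[0.3659, 0.9306, -0.0117, -0.2374], [-0.6108, 0.2496, 0.7514, 0.3179], [0.7022, -0.2678, 0.6597, -1.7201], [0.0, 0.0, 0.0, 1.0]] [[518.425553     0.         319.69617785]
 [  0.         518.425553   241.45589696]
 [  0.           0.           1.        ]] [-0.05106681  0.          0.          0.          0.        ]
top [[-0.1122, -0.9937, 0.0029, 0.0413], [0.9736, -0.1094, 0.2005, -0.644], [-0.1989, 0.0253, 0.9797, -1.1208], [0.0, 0.0, 0.0, 1.0]] [[434.29304461   0.         323.60616997]
 [  0.         434.29304461 242.3950344 ]
 [  0.           0.           1.        ]] [-0.06633027  0.          0.          0.          0.        ]
```

View pics/scene0.png

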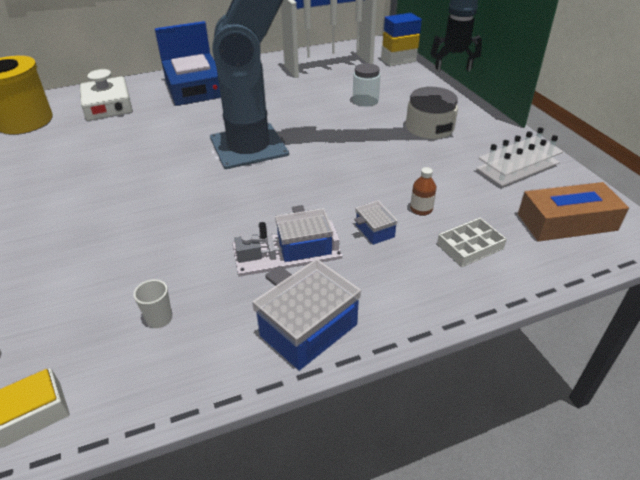

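View pics/top0.png

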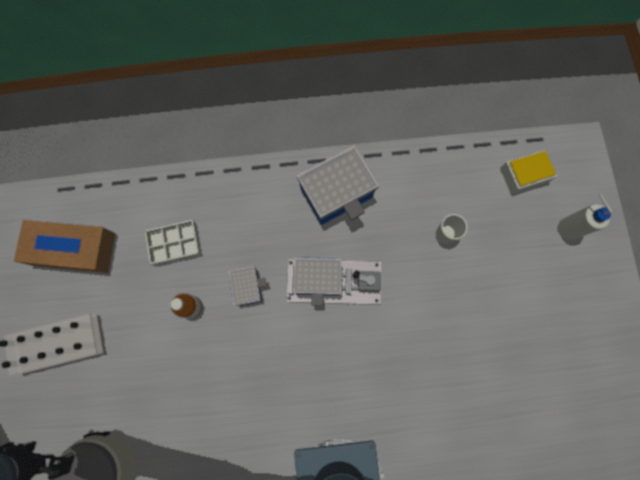

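The top view shows the nest around (335,282): cheek on the left, gearbox and crank at (368,280), and the lid tab at (318,301). The large box (337,187) and the small one (245,286) are decoys. Next I enlarge this area.

```bash
cat > h.py <<'E'
import numpy as np, cv2
from plant import *
from scipy.spatial.transform import Rotation as R
def ray(m,px):
    K=np.array(m["intrinsics"]);D=np.array(m["D"],float);E=np.array(m["extrinsics"])
    u=cv2.undistortPoints(np.array(px,float).reshape(-1,1,2),K,D).reshape(-1,2)
    d=np.c_[u[:,0],-u[:,1],-np.ones(len(u))]@E[:3,:3]
    return -E[:3,:3].T@E[:3,3], d/np.linalg.norm(d,axis=1)[:,None]
def onz(m,px,z):
    o,d=ray(m,px); return o+d*((z-o[2])/d[:,2])[:,None]
def proj(m,P):
    K=np.array(m["intrinsics"]);D=np.array(m["D"],float);E=np.array(m["extrinsics"])
    c=np.atleast_2d(P)@E[:3,:3].T+E[:3,3]; c=c*[1,-1,-1]
    return cv2.projectPoints(c,np.zeros(3),np.zeros(3),K,D)[0].reshape(-1,2)
E
python3 - <<'E'
from h import *
im=cv2.imread("pics/top0.png")[245:320,275:395]; cv2.imwrite("pics/topz.png",cv2.resize(im,None,fx=6,fy=6,interpolation=cv2.INTER_CUBIC))
im=cv2.imread("pics/scene0.png")[195:285,225:355]; cv2.imwrite("pics/scenez.png",cv2.resize(im,None,fx=6,fy=6,interpolation=cv2.INTER_CUBIC))
E
```

```text
(no output)
```

View pics/topz.png

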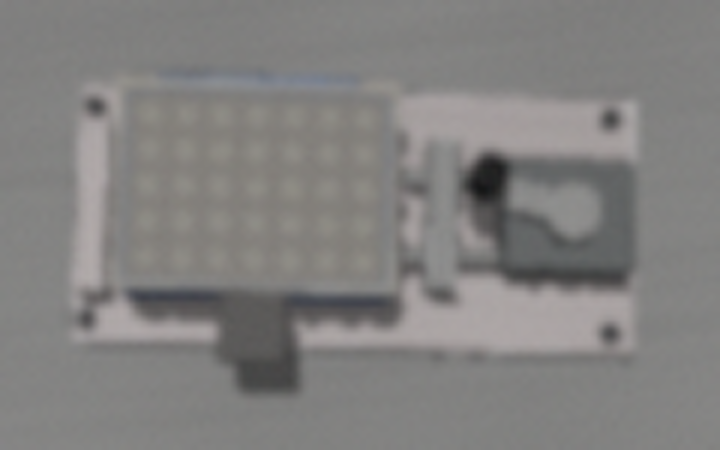

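View pics/scenez.png

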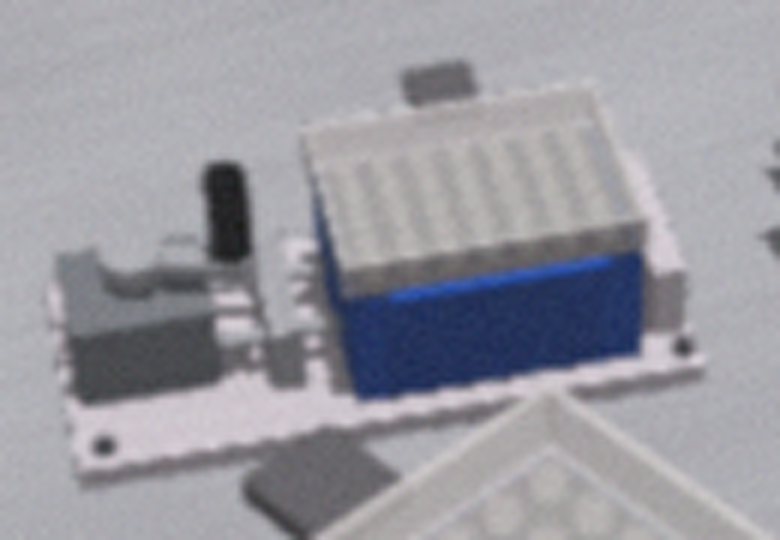

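```bash
python3 - <<'E'
from h import *
m=camera_model("top")
z=lambda l:[(275+(u+.5)/6-.5,245+(v+.5)/6-.5) for u,v in l]
P=onz(m,z([(78,83),(638,100),(635,353),(70,341)]),.012); print("plate",P.round(4)); 
print("sides",[np.linalg.norm(P[i]-P[(i+1)%4]).round(4) for i in range(4)])
yd=((P[0]-P[1])+(P[3]-P[2]))[:2]; xd=((P[0]-P[3])+(P[1]-P[2]))[:2]
print("yaw", np.degrees(np.arctan2(-yd[0],yd[1])),np.degrees(np.arctan2(xd[1],xd[0])))
print("bolts",onz(m,z([(95,106),(611,119),(610,333),(86,319)]),.012).round(4))
a=np.arctan2(-yd[0],yd[1]); ey=np.array([-np.sin(a),np.cos(a)]);ex=np.array([np.cos(a),np.sin(a)])
c=P.mean(0)[:2]; o=c+ey*.039; print("origin",o)
loc=lambda q:np.c_[(q[:,:2]-o)@ex,(q[:,:2]-o)@ey].round(4)
H=onz(m,z([(491,170)]),.113);print("handle",H,loc(H)); ax=o-.135*ey;print("axis",ax)
T=onz(m,z([(293,290),(293,362),(219,362),(222,290)]),.0875);print("tab",T.round(4),loc(T))
L=onz(m,z([(118,85),(398,92),(395,298),(120,289)]),.09);print("lid",L.round(4),loc(L))
ms=camera_model("scene")
zs=lambda l:[(225+(u+.5)/6-.5,195+(v+.5)/6-.5) for u,v in l]
H2=onz(ms,zs([(225,170)]),.113);print("handle2",H2,loc(H2))
T2=onz(ms,zs([(403,68),(470,62),(476,98)]),.0875);print("tab2",T2.round(4),loc(T2))
P2=onz(ms,zs([(85,477),(704,372)]),.012-.006);print("far plate",P2.round(4),loc(P2))
E
```

```text
plate [[ 0.6207  0.0742  0.012 ]
 [ 0.583  -0.1878  0.012 ]
 [ 0.4655 -0.1702  0.012 ]
 [ 0.5004  0.0896  0.012 ]]
sides [np.float64(0.2647), np.float64(0.1189), np.float64(0.2621), np.float64(0.1213)]
yaw -7.928733614609305 -7.91546381618711
bolts [[ 0.6089  0.0673  0.012 ]
 [ 0.5755 -0.1739  0.012 ]
 [ 0.4759 -0.1599  0.012 ]
 [ 0.5097  0.0813  0.012 ]]
origin [ 0.54779748 -0.00990954]
handle [[ 0.54544818 -0.10507412  0.113     ]] [[ 0.0108 -0.0946]]
axis [ 0.52917541 -0.143619  ]
tab [[ 0.506  -0.0149  0.0875]
 [ 0.4749 -0.0114  0.0875]
 [ 0.4785  0.0206  0.0875]
 [ 0.5094  0.0159  0.0875]] [[-0.0408 -0.0107]
 [-0.072  -0.0115]
 [-0.0728  0.0206]
 [-0.0416  0.0203]]
lid [[ 0.6043  0.0519  0.09  ]
 [ 0.5873 -0.0708  0.09  ]
 [ 0.4973 -0.0586  0.09  ]
 [ 0.5146  0.06    0.09  ]] [[ 0.0474  0.069 ]
 [ 0.0475 -0.0548]
 [-0.0433 -0.0552]
 [-0.0425  0.0646]]
handle2 [[ 0.54423985 -0.10501756  0.113     ]] [[ 0.0096 -0.0947]]
tab2 [[ 0.4761 -0.0078  0.0875]
 [ 0.483   0.0201  0.0875]
 [ 0.5075  0.0139  0.0875]] [[-0.0713 -0.0078]
 [-0.0683  0.0208]
 [-0.0432  0.018 ]]
far plate [[ 0.5821 -0.185   0.006 ]
 [ 0.6193  0.0717  0.006 ]] [[ 0.0581 -0.1687]
 [ 0.0596  0.0906]]
```

The measurements agree. The plate sides match 262 x 120 mm, the handle radius is 42 mm, and the crank reads about 1.8 rad. Next I plan the approach, with the jaws opening along nest x.

```bash
cat >> h.py <<'E'
YAW=np.radians(-7.92); O=np.array([.5478,-.0099])
EX=np.array([np.cos(YAW),np.sin(YAW)]); EY=np.array([-np.sin(YAW),np.cos(YAW)])
def n2w(x,y,z): return np.r_[O+x*EX+y*EY,z]
def w2n(p): q=np.asarray(p)[:2]-O; return np.r_[q@EX,q@EY,p[2]]
def show():
    s=state(); r=R.from_quat(s["tool_rot"]); 
    print("t",round(s["clock"],2),"nest TCP",w2n(s["tcp_pos"]).round(4),"F(nest)",np.r_[s["wrist_force"][:2]@EX,s["wrist_force"][:2]@EY,s["wrist_force"][2]].round(1),"w",round(s["gripper_width"],4))
    N=np.c_[np.r_[EX,0],np.r_[EY,0],[0,0,1]]
    print("tool axes in nest (cols x,y,z)\n",(N.T@r.as_matrix()).round(3))
    return s,r,N
def need(target,Rt=None):
    s,r,N=show(); 
    if Rt is not None: print("turn deg (tool)",np.degrees((r.inv()*R.from_matrix(N@Rt)).as_rotvec()).round(2)); 
    print("shift tool",r.inv().apply(np.asarray(target)-s["tcp_pos"]).round(4)); 
E
python3 - <<'E'
from h import *
# x down, z along nest +x or -x
for s in (1,-1):
    X=np.array([0,0,-1]);Z=np.array([s,0,0]);Y=np.cross(Z,X)
    need(n2w(.0102,-.0946,.16),np.c_[X,Y,Z])
E
```

```text
t 0.1 nest TCP [-0.419   0.5716  0.2385] F(nest) [-0.8 -0.   0.1] w 0.0857
tool axes in nest (cols x,y,z)
 [[-0.    -0.981  0.192]
 [-0.002  0.192  0.981]
 [-1.    -0.    -0.002]]
turn deg (tool) [ 7.891e+01 -7.000e-02  7.000e-02]
shift tool [ 0.0795 -0.5493 -0.5711]
t 0.1 nest TCP [-0.419   0.5716  0.2385] F(nest) [-0.8 -0.   0.1] w 0.0857
tool axes in nest (cols x,y,z)
 [[-0.    -0.981  0.192]
 [-0.002  0.192  0.981]
 [-1.    -0.    -0.002]]
turn deg (tool) [-1.0109e+02 -7.0000e-02 -8.0000e-02]
shift tool [ 0.0795 -0.5493 -0.5711]
```

```bash
python3 -m creep '[[5,0,0,0.003,-0.052,-0.0085,1],[5,0,0,0.003,-0.052,-0.0085,1],[5,0,0,0.003,-0.052,-0.0085,1],[5,0,0,0.003,-0.052,-0.0085,1],[5,0,0,0.003,-0.052,-0.0085,1],[5,0,0,0.003,-0.052,-0.0085,1],[5,0,0,0.003,-0.052,-0.0085,1],[5,0,0,0.003,-0.052,-0.0085,1],[5,0,0,0.003,-0.052,-0.0085,1],[5,0,0,0.003,-0.052,-0.0085,1],[5,0,0,0.003,-0.052,-0.0085,1],[5,0,0,0.003,-0.052,-0.0085,1],[5,0,0,0.003,-0.052,-0.0085,1],[5,0,0,0.003,-0.052,-0.0085,1],[0,0,0,0,0,0,1]]'; python3 - <<'E'
from h import *
X=np.array([0,0,-1]);Z=np.array([1,0,0]);Y=np.cross(Z,X)
need(n2w(.0102,-.0946,.16),np.c_[X,Y,Z])
E
```

```text
clock: 1.98
tcp_pos: [0.5451, -0.0142, 0.1906]
tool_rot: [0.005, 0.709, -0.01, 0.705]
wrist_force: [-0.3, 0.5, -0.4]
gripper_width: 0.0855
t 1.98 nest TCP [-0.0021 -0.0046  0.1906] F(nest) [-0.3  0.4 -0.4] w 0.0855
tool axes in nest (cols x,y,z)
 [[-0.006 -0.117  0.993]
 [-0.007  0.993  0.117]
 [-1.    -0.006 -0.006]]
turn deg (tool) [ 6.71 -0.35  0.39]
shift tool [ 0.0312 -0.0906  0.0019]
```

```bash
python3 -m creep '[[3.4,-0.3,0.4,0.0,-0.045,0.0,1],[3.4,0,0,0.0,-0.045,0.003,1],[0,0,0,0,0,0,1]]'; python3 - <<'E'
from h import *
m=camera_model("wrist"); cv2.imwrite("pics/w1.png",read_camera("wrist"))
X=np.array([0,0,-1]);Z=np.array([1,0,0]);Y=np.cross(Z,X)
need(n2w(.0102,-.0946,.088),np.c_[X,Y,Z])
print(proj(m,[n2w(.0102,-.0946,.113),n2w(0,-.135,.071),n2w(-.0723,.0048,.0875)]))
E
```

```text
clock: 2.35
tcp_pos: [0.5438, -0.1039, 0.1901]
tool_rot: [0.05, 0.706, -0.048, 0.705]
wrist_force: [-0.0, 0.2, 0.7]
gripper_width: 0.0853
t 2.4 nest TCP [ 0.0089 -0.0911  0.1899] F(nest) [ 0.4  0.9 -0.7] w 0.0855
tool axes in nest (cols x,y,z)
 [[-0.002 -0.003  1.   ]
 [ 0.003  1.     0.003]
 [-1.     0.003 -0.002]]
turn deg (tool) [ 0.16 -0.14 -0.19]
shift tool [ 0.1019 -0.0038  0.0015]
[[325.21602351 266.70354451]
 [308.71822963 304.51334932]
 [167.30759837  70.48531569]]
```

View pics/w1.png

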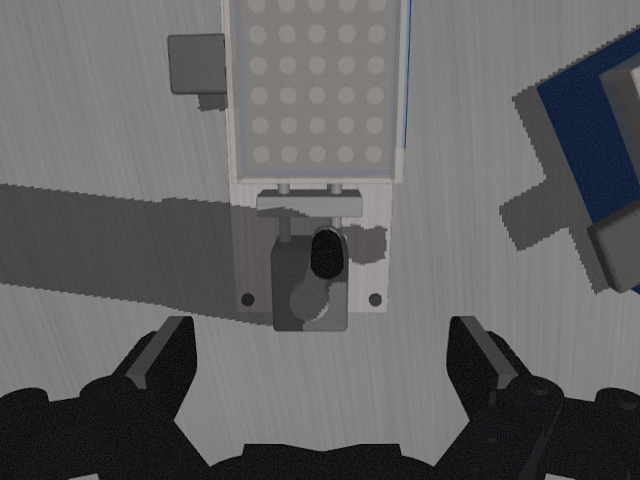

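The wrist view shows the handle top at (327,264), about 1 mm from the predicted (325,267). The tab's outer edge is at column 168, also as predicted. I descend and pinch the handle.

```bash
python3 -m creep '[[0,0,0,0.034,-0.002,0.001,1],[0,0,0,0.034,-0.002,0.0005,0.3],[0,0,0,0.034,0,0,-0.2],[0,0,0,0,0,0,-1],[0,0,0,0,0,0,-1],[0,0,0,0,0,0,-1],[0,0,0,0,0,0,-1]]' 60; python3 - <<'E'
from h import *
show()
E
```

```text
clock: 3.28
tcp_pos: [0.5479, -0.0949, 0.0868]
tool_rot: [0.045, 0.706, -0.039, 0.706]
wrist_force: [2.1, -2.2, -12.8]
gripper_width: 0.0162
t 3.27 nest TCP [ 0.0118 -0.0842  0.0868] F(nest) [  2.4  -1.9 -12.8] w 0.0162
tool axes in nest (cols x,y,z)
 [[-0.    -0.018  1.   ]
 [ 0.008  1.     0.018]
 [-1.     0.008 -0.   ]]
```

```bash
python3 - <<'E'
from h import *
m=camera_model("wrist"); cv2.imwrite("pics/w2.png",read_camera("wrist"))
s,r,N=show(); print(proj(m,[n2w(.0102,-.0946,.113),s["tcp_pos"]+r.apply([-.011,0,0])]))
E
```

```text
t 3.33 nest TCP [ 0.0118 -0.0842  0.0867] F(nest) [  3.1  -2.7 -11.5] w 0.0162
tool axes in nest (cols x,y,z)
 [[-0.    -0.018  1.   ]
 [ 0.008  1.     0.018]
 [-1.     0.008  0.   ]]
[[317.54072984 411.21081873]
 [323.48880432 354.48828655]]
```

View pics/w2.png

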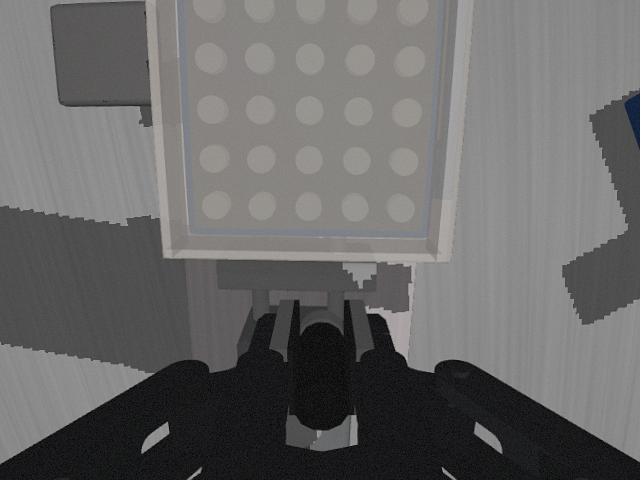

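The pads sit about 10 mm too far to +y on the sleeve, so it is only held at the pad edge. I open, recentre and check again.

```bash
python3 -m creep '[[0,0,0,0,0,0,0],[0,0,0,0,0,0,0],[0,0,0,0,0,0,0]]' 60; python3 - <<'E'
from h import *
m=camera_model("wrist"); cv2.imwrite("pics/w3.png",read_camera("wrist"))
s,r,N=show(); print(proj(m,[n2w(.0102,-.0946,.113),n2w(.0102,-.0946,.071)]))
X=np.array([0,0,-1]);Z=np.array([1,0,0]);Y=np.cross(Z,X)
need(n2w(.0102,-.0946,.088),np.c_[X,Y,Z])
E
```

```text
clock: 3.7
tcp_pos: [0.5498, -0.0942, 0.0888]
tool_rot: [0.046, 0.704, -0.039, 0.707]
wrist_force: [0.2, 0.4, -0.1]
gripper_width: 0.0427
t 3.75 nest TCP [ 0.0136 -0.0832  0.0888] F(nest) [-0.4 -0.9  1.4] w 0.0425
tool axes in nest (cols x,y,z)
 [[ 0.003 -0.019  1.   ]
 [ 0.01   1.     0.019]
 [-1.     0.01   0.003]]
[[311.93047309 409.65972373]
 [313.759164   342.10228148]]
t 3.75 nest TCP [ 0.0136 -0.0832  0.0888] F(nest) [-0.4 -0.9  1.4] w 0.0425
tool axes in nest (cols x,y,z)
 [[ 0.003 -0.019  1.   ]
 [ 0.01   1.     0.019]
 [-1.     0.01   0.003]]
turn deg (tool) [ 1.07  0.19 -0.58]
shift tool [ 0.0007 -0.0114 -0.0036]
```

View pics/w3.png

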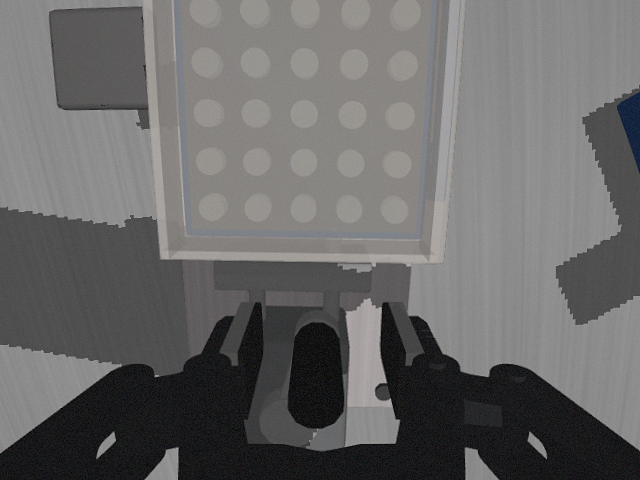

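```bash
python3 -m creep '[[1,0.2,-0.6,0,-0.010,-0.002,0],[0,0,0,0,0,0,0]]' 60; python3 -m creep '[[0,0,0,0,0,0,-1]]'; python3 -m creep '[[0,0,0,0,0,0,-1]]';python3 -m creep '[[0,0,0,0,0,0,-1]]'; python3 - <<'E'
from h import *
show()
E
```

```text
clock: 4.0
tcp_pos: [0.5466, -0.1047, 0.089]
tool_rot: [0.049, 0.705, -0.049, 0.705]
wrist_force: [0.9, -0.0, 0.9]
gripper_width: 0.0424
clock: 4.12
tcp_pos: [0.5466, -0.1048, 0.089]
tool_rot: [0.049, 0.705, -0.049, 0.705]
wrist_force: [0.0, 0.4, -0.4]
gripper_width: 0.0258
clock: 4.25
tcp_pos: [0.5467, -0.1048, 0.0892]
tool_rot: [0.049, 0.705, -0.049, 0.705]
wrist_force: [-0.7, -0.6, 1.7]
gripper_width: 0.0161
clock: 4.38
tcp_pos: [0.5467, -0.1049, 0.0892]
tool_rot: [0.049, 0.705, -0.049, 0.705]
wrist_force: [-0.9, -0.8, -0.1]
gripper_width: 0.0161
t 4.38 nest TCP [ 0.012  -0.0942  0.0892] F(nest) [-0.8 -0.9 -0.1] w 0.0161
tool axes in nest (cols x,y,z)
 [[ 0.     0.     1.   ]
 [-0.001  1.    -0.   ]
 [-1.    -0.001  0.   ]]
```

```bash
python3 -m creep '[[0,0,0,0,-0.0045,0.010,-1],[0,0,0,0,-0.0069,0.0085,-1],[0,0,0,0,-0.0089,0.0064,-1]]'; cat >> h.py <<'E'
def crank(n=6,step=15,c=(0.,-.135),r=.042):
    s,rr,N=show(); p=w2n(s["tcp_pos"])-np.r_[c,0]; print("rad",np.hypot(*p[:2]).round(4)); th=np.arctan2(p[1],-p[0])%(2*np.pi); print("theta",th.round(3))
    F=s["wrist_force"]; f=np.r_[F[:2]@EX,F[:2]@EY]; print("tangential",(f@[np.sin(th),np.cos(th)]).round(2),"turn",np.degrees((rr.inv()*R.from_matrix(N@np.c_[[0,0,-1.],[0,1.,0],[1.,0,0]])).as_rotvec()).round(2))
    cur=s["tcp_pos"]
    for i in range(1,n+1):
        t=th+np.radians(step)*i; T=n2w(c[0]-r*np.cos(t),c[1]+r*np.sin(t),.089); print(i,t.round(2),rr.inv().apply(T-cur).round(4)); cur=T
E
python3 - <<'E'
from h import *
crank()
E
```

```text
clock: 4.75
tcp_pos: [0.5687, -0.1269, 0.0891]
tool_rot: [0.049, 0.707, -0.047, 0.704]
wrist_force: [-2.9, 2.1, 5.1]
gripper_width: 0.0163
t 4.75 nest TCP [ 0.0368 -0.113   0.0891] F(nest) [-3.2  1.6  5.1] w 0.0163
tool axes in nest (cols x,y,z)
 [[-0.003 -0.002  1.   ]
 [ 0.002  1.     0.002]
 [-1.     0.002 -0.003]]
rad 0.0429
theta 2.604
tangential -3.04 turn [ 0.12 -0.18 -0.1 ]
1 2.87 [ 0.0001 -0.0105  0.0035]
2 3.13 [-0.     -0.0109  0.0016]
3 3.39 [-0.     -0.0109 -0.0013]
4 3.65 [-0.     -0.0102 -0.0041]
5 3.91 [ 0.     -0.0088 -0.0066]
6 4.17 [ 0.     -0.0068 -0.0086]
```

```bash
python3 -m creep '[[0,0,0,0,-0.0105,0.004,-1],[0,0,0,0,-0.0109,0.0016,-1],[0,0,0,0,-0.0109,-0.0013,-1],[0,0,0,0,-0.0102,-0.0041,-1],[0,0,0,0,-0.0088,-0.0066,-1]]'; python3 - <<'E'
from h import *
crank(8)
E
```

```text
clock: 5.38
tcp_pos: [0.5549, -0.1778, 0.089]
tool_rot: [0.051, 0.708, -0.045, 0.703]
wrist_force: [-2.1, 8.5, 6.2]
gripper_width: 0.0164
t 5.38 nest TCP [ 0.0301 -0.1653  0.089 ] F(nest) [-3.3  8.2  6.2] w 0.0164
tool axes in nest (cols x,y,z)
 [[-0.006 -0.002  1.   ]
 [ 0.007  1.     0.002]
 [-1.     0.007 -0.006]]
rad 0.0427
theta 3.93
tangential -3.41 turn [ 0.13 -0.37 -0.41]
1 4.19 [ 0.     -0.0061 -0.0093]
2 4.45 [ 0.     -0.0041 -0.0102]
3 4.72 [ 0.0001 -0.0014 -0.0109]
4 4.98 [ 0.0001  0.0015 -0.0109]
5 5.24 [ 0.0001  0.0043 -0.0101]
6 5.5 [ 0.0001  0.0067 -0.0087]
7 5.76 [ 0.0001  0.0087 -0.0066]
8 6.02 [ 0.0001  0.0102 -0.0041]
```

```bash
python3 -m creep '[[0,-0.2,-0.2,0,-0.0061,-0.0093,-1],[0,0,0,0,-0.0041,-0.0102,-1],[0,0,0,0,-0.0014,-0.0109,-1],[0,0,0,0,0.0015,-0.0109,-1],[0,0,0,0,0.0043,-0.0101,-1]]'; python3 - <<'E'
from h import *
crank(8)
E
```

```text
clock: 6.0
tcp_pos: [0.5061, -0.1782, 0.0893]
tool_rot: [0.049, 0.703, -0.047, 0.708]
wrist_force: [5.5, 1.3, -3.6]
gripper_width: 0.0163
t 6.0 nest TCP [-0.0181 -0.1724  0.0893] F(nest) [ 5.2  2.1 -3.6] w 0.0163
tool axes in nest (cols x,y,z)
 [[ 0.008 -0.002  1.   ]
 [ 0.003  1.     0.002]
 [-1.     0.003  0.008]]
rad 0.0416
theta 5.164
tangential -3.8 turn [ 0.1   0.43 -0.19]
1 5.43 [ 0.0002  0.0057 -0.0093]
2 5.69 [-0.      0.0082 -0.0073]
3 5.95 [-0.      0.0098 -0.0049]
4 6.21 [ 0.      0.0107 -0.0022]
5 6.47 [0.     0.0109 0.0007]
6 6.73 [0.0001 0.0104 0.0035]
7 7.0 [0.0001 0.0091 0.006 ]
8 7.26 [0.0001 0.0073 0.0082]
```

```bash
python3 -m creep '[[0,0.4,-0.2,0,0.0057,-0.0093,-1],[0,0,0,0,0.0082,-0.0073,-1],[0,0,0,0,0.0098,-0.0049,-1],[0,0,0,0,0.0107,-0.0022,-1]]'; python3 - <<'E'
from h import *
crank(6,10)
E
```

```text
clock: 6.5
tcp_pos: [0.4879, -0.1446, 0.0892]
tool_rot: [0.047, 0.703, -0.052, 0.708]
wrist_force: [2.6, -3.7, -3.7]
gripper_width: 0.0166
t 6.5 nest TCP [-0.0408 -0.1416  0.0892] F(nest) [ 3.1 -3.3 -3.7] w 0.0166
tool axes in nest (cols x,y,z)
 [[ 0.008  0.002  1.   ]
 [-0.007  1.    -0.002]
 [-1.    -0.007  0.008]]
rad 0.0413
theta 6.122
tangential -3.75 turn [-0.11  0.45  0.4 ]
1 6.3 [ 0.0002  0.0072 -0.0012]
2 6.47 [-0.      0.0073  0.0007]
3 6.65 [-0.     0.007  0.002]
4 6.82 [-0.      0.0066  0.0032]
5 6.99 [-0.      0.0059  0.0043]
6 7.17 [0.     0.0051 0.0052]
```

```bash
python3 -m creep '[[0,0.4,0.4,0,0.0072,-0.0010,-1],[0,0,0,0,0.0073,0.0007,-1]]' 80;  python3 -m creep '[[0,0,0,0,0.007,0.002,-1]]'; python3 - <<'E'
from h import *
crank(6,10)
E
```

```text
clock: 6.75
tcp_pos: [0.4898, -0.1312, 0.0894]
tool_rot: [0.049, 0.705, -0.051, 0.706]
wrist_force: [2.1, -4.2, -4.4]
gripper_width: 0.0157
clock: 6.88
tcp_pos: [0.4923, -0.1248, 0.0893]
tool_rot: [0.049, 0.705, -0.051, 0.706]
wrist_force: [0.9, -4.3, -1.1]
gripper_width: 0.016
t 6.88 nest TCP [-0.0391 -0.1214  0.0893] F(nest) [ 1.4 -4.1 -1.1] w 0.016
tool axes in nest (cols x,y,z)
 [[ 0.001  0.004  1.   ]
 [-0.003  1.    -0.004]
 [-1.    -0.003  0.001]]
rad 0.0414
theta 0.333
tangential -3.43 turn [-0.21  0.06  0.15]
1 0.51 [0.0003 0.0069 0.0024]
2 0.68 [-0.      0.0061  0.0041]
3 0.86 [-0.      0.0053  0.0051]
4 1.03 [-0.      0.0043  0.0059]
5 1.21 [-0.      0.0032  0.0066]
6 1.38 [0.    0.002 0.007]
```

```bash
for i in 1; do python3 -m creep '[[0,0,0,0,0.0058,0.0024,-1]]' 80;  python3 -m creep '[[0,0,0,0,0.0045,0.003,-1]]'; done; python3 - <<'E'
from h import *
crank(6,10)
E
```

```text
clock: 7.0
tcp_pos: [0.494, -0.1216, 0.0892]
tool_rot: [0.049, 0.706, -0.053, 0.705]
wrist_force: [-5.3, -15.0, 2.3]
gripper_width: 0.0156
clock: 7.12
tcp_pos: [0.4943, -0.1213, 0.0891]
tool_rot: [0.048, 0.707, -0.055, 0.703]
wrist_force: [-10.3, -14.7, 8.3]
gripper_width: 0.0157
t 7.12 nest TCP [-0.0376 -0.1177  0.0891] F(nest) [ -8.2 -16.    8.3] w 0.0157
tool axes in nest (cols x,y,z)
 [[-0.006  0.008  1.   ]
 [-0.01   1.    -0.008]
 [-1.    -0.01  -0.006]]
rad 0.0414
theta 0.432
tangential -17.93 turn [-0.48 -0.33  0.58]
1 0.61 [0.     0.0066 0.003 ]
2 0.78 [-0.0001  0.0057  0.0046]
3 0.96 [-0.0001  0.0048  0.0055]
4 1.13 [-0.0001  0.0037  0.0063]
5 1.3 [-0.0001  0.0026  0.0068]
6 1.48 [-0.0001  0.0014  0.0072]
```

Tight: the tangential force jumped to 18 N at a crank angle of about 6.7. I push once more, briefly, then release and lift.

```bash
python3 -m creep '[[0,0,0,0,0.006,0.003,-1]]';  python3 - <<'E'
from h import *
crank(1,10)
E
python3 -m creep '[[0,0,0,0,0,0,-0.2],[0,0,0,0,0,0,0],[0,0,0,-0.03,0,0,0],[0,0,0,-0.035,0,0,0.2],[0,0,0,-0.035,0,0,0.2],[0,0,0,0,0,0,0.2]]'; python3 - <<'E'
from h import *
im=read_camera("wrist"); m=camera_model("wrist"); cv2.imwrite("pics/w4.png",im)
cv2.imwrite("pics/top4.png",read_camera("top"))
show()
E
```

```text
clock: 7.25
tcp_pos: [0.4946, -0.1207, 0.0891]
tool_rot: [0.048, 0.709, -0.059, 0.701]
wrist_force: [-8.8, -17.8, 7.8]
gripper_width: 0.0161
t 7.25 nest TCP [-0.0374 -0.1171  0.0891] F(nest) [ -6.2 -18.8   7.8] w 0.0161
tool axes in nest (cols x,y,z)
 [[-0.011  0.013  1.   ]
 [-0.016  1.    -0.013]
 [-1.    -0.016 -0.01 ]]
rad 0.0415
theta 0.446
tangential -19.65 turn [-0.74 -0.6   0.9 ]
1 0.62 [-0.      0.0066  0.0031]
clock: 8.0
tcp_pos: [0.4948, -0.1132, 0.1911]
tool_rot: [0.049, 0.712, -0.055, 0.699]
wrist_force: [0.3, 0.2, -0.1]
gripper_width: 0.0513
t 8.1 nest TCP [-0.0401 -0.1096  0.1887] F(nest) [ 0.2 -0.2  0. ] w 0.0512
tool axes in nest (cols x,y,z)
 [[-0.023  0.008  1.   ]
 [-0.01   1.    -0.008]
 [-1.    -0.01  -0.023]]
```

View pics/w4.png

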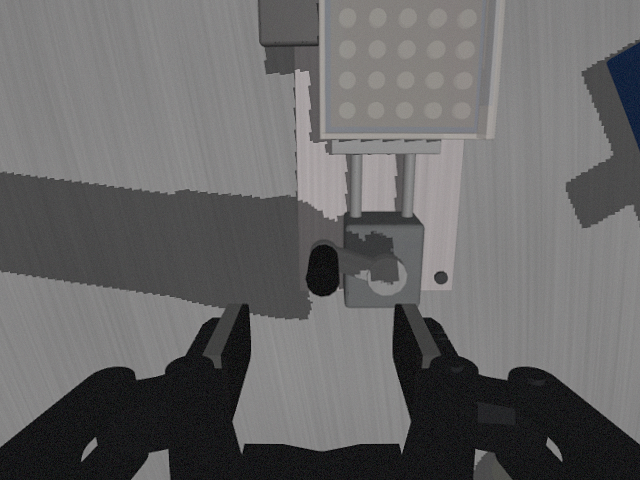

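The jaw now sits against the box and the crank has stayed put. The box should rest on the cheek with its tab at nest y of about +14 mm. I move above the tab and turn 90° so the jaws open along box y.

```bash
python3 -m creep '[[0,0,0,0,0.042,-0.008,0.2],[0,0,0,0,0.042,-0.008,0.2],[0,0,0,0,0.040,-0.008,0.2],[10,0,0,0,0,0,0.2],[10,0,0,0,0,0,0.2],[10,0,0,0,0,0,0.2],[10,0,0,0,0,0,0.2],[10,0,0,0,0,0,0.2],[10,0,0,0,0,0,0.2],[10,0,0,0,0,0,0.2],[10,0,0,0,0,0,0.2],[10,0,0,0,0,0,0.2],[0,0,0,0,0,0,0.2]]'; python3 - <<'E'
from h import *
X=np.array([0,0,-1.]);Y=np.array([1.,0,0]);Z=np.cross(X,Y)
need(n2w(-.0625,.014,.18),np.c_[X,Y,Z])
m=camera_model("wrist");im=read_camera("wrist"); cv2.imwrite("pics/w5.png",im);
np.savez("w5.npz",K=m["intrinsics"],D=m["D"],E=m["extrinsics"])
top=read_camera("top")[245:320,275:395]; cv2.imwrite("pics/top5.png",cv2.resize(top,None,fx=6,fy=6,interpolation=cv2.INTER_CUBIC))
print(proj(m,[n2w(-.073,.014,.0875),n2w(0,75e-3,.048),n2w(-.043,.014,.0875)]),state()["joint_positions"].round(2))
E
```

```text
clock: 9.72
tcp_pos: [0.4744, 0.0222, 0.172]
tool_rot: [-0.527, -0.46, 0.563, -0.441]
wrist_force: [0.2, 0.0, 0.3]
gripper_width: 0.0512
t 9.72 nest TCP [-0.0771  0.0216  0.172 ] F(nest) [0.2 0.  0.3] w 0.0512
tool axes in nest (cols x,y,z)
 [[-0.054  0.997 -0.051]
 [-0.018 -0.052 -0.998]
 [-0.998 -0.053  0.021]]
turn deg (tool) [-2.94  1.14  3.05]
shift tool [-0.0087  0.0146  0.0071]
[[334.91648392 240.09878058]
 [217.64058531 100.88734415]
 [332.46291534 183.8688735 ]] [-0.81  0.49  0.86  2.04 -0.47  0.88 -1.44]
```

View pics/w5.png

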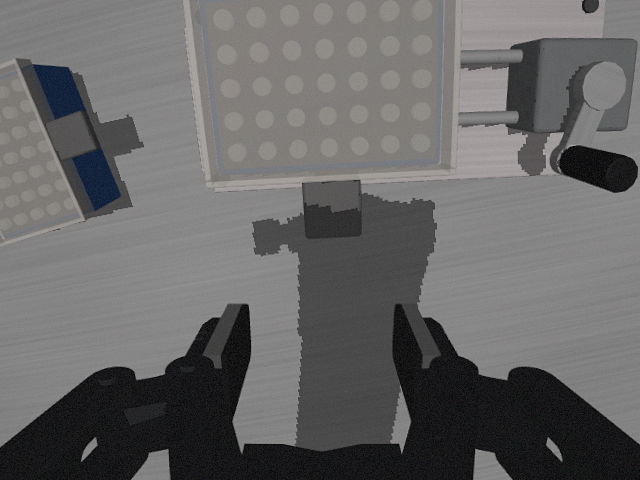

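View pics/top5.png

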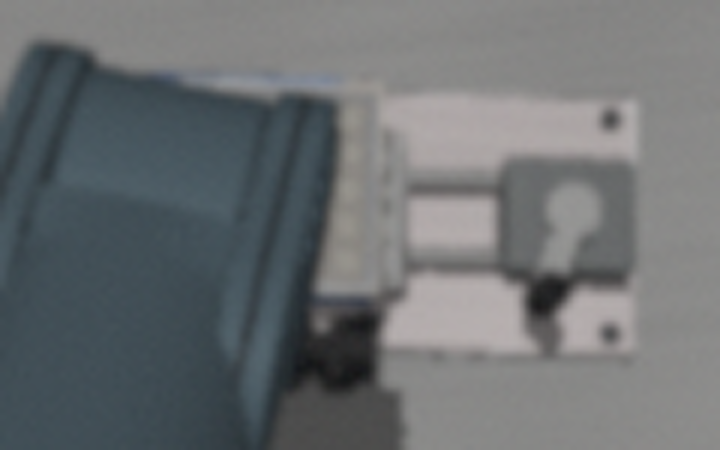

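In the wrist view the tab's corners are (306,238), (361,236), (303,183) and (361,181), close to the prediction. I compute them accurately.

```bash
python3 - <<'E'
from h import *
d=np.load("w5.npz"); m=dict(intrinsics=d["K"],D=d["D"],extrinsics=d["E"])
im=cv2.imread("pics/w5.png")[165:255,285:380]; cv2.imwrite("pics/w5z.png",cv2.resize(im,None,fx=6,fy=6,interpolation=cv2.INTER_CUBIC))
for p in onz(m,[(306,238),(361,236),(303,183),(361,181)],.0875): print(w2n(p).round(4))
print("lid front lower/top edge")
for p in onz(m,[(208,184),(455,172)],.09): print(w2n(p).round(4))
E
```

```text
[-0.0709  0.0291  0.0875]
[-0.0715  0.0002  0.0875]
[-0.0417  0.0288  0.0875]
[-0.0423 -0.0004  0.0875]
lid front lower/top edge
[-0.0389  0.0759  0.09  ]
[-0.0397 -0.0475  0.09  ]
```

View pics/w5z.png

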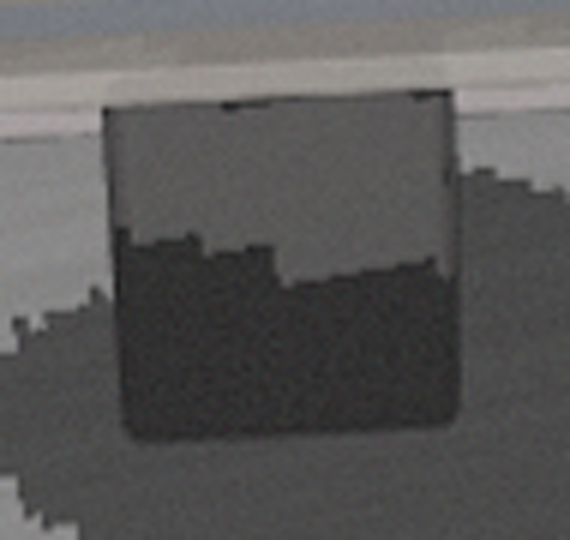

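```bash
python3 -m creep '[[-2.9,1.1,3.0,0.0,0.015,0.007,0.2],[0,0,0,0.03,0,0,0.2],[0,0,0,0,0,0,0.2]]'; python3 - <<'E'
from h import *
X=np.array([0,0,-1.]);Y=np.array([1.,0,0]);Z=np.cross(X,Y)
need(n2w(-.0612,.0145,.083),np.c_[X,Y,Z])
E
```

```text
clock: 10.2
tcp_pos: [0.4882, 0.0126, 0.1408]
tool_rot: [0.531, 0.468, -0.53, 0.467]
wrist_force: [-0.5, 0.1, 0.3]
gripper_width: 0.0514
t 10.2 nest TCP [-0.0621  0.0141  0.1408] F(nest) [-0.5  0.   0.3] w 0.0514
tool axes in nest (cols x,y,z)
 [[ 0.001  1.     0.012]
 [ 0.001  0.012 -1.   ]
 [-1.     0.001 -0.001]]
turn deg (tool) [ 0.71 -0.07 -0.03]
shift tool [ 0.0578  0.0009 -0.0003]
```

```bash
python3 -m creep '[[0.7,0,0,0.03,0.001,0,0.2],[0,0,0,0.028,0,0,0.2],[0,0,0,0,0,0,0.1]]'; python3 - <<'E'
from h import *
show(); cv2.imwrite("pics/w6.png",read_camera("wrist"))
E
```

```text
clock: 10.58
tcp_pos: [0.4916, 0.0128, 0.0841]
tool_rot: [0.534, 0.465, -0.531, 0.466]
wrist_force: [0.7, -0.4, 0.5]
gripper_width: 0.0468
t 10.57 nest TCP [-0.0588  0.0147  0.0841] F(nest) [ 0.7 -0.3  0.5] w 0.0468
tool axes in nest (cols x,y,z)
 [[ 0.004  1.     0.004]
 [ 0.003  0.004 -1.   ]
 [-1.     0.004 -0.003]]
```

View pics/w6.png

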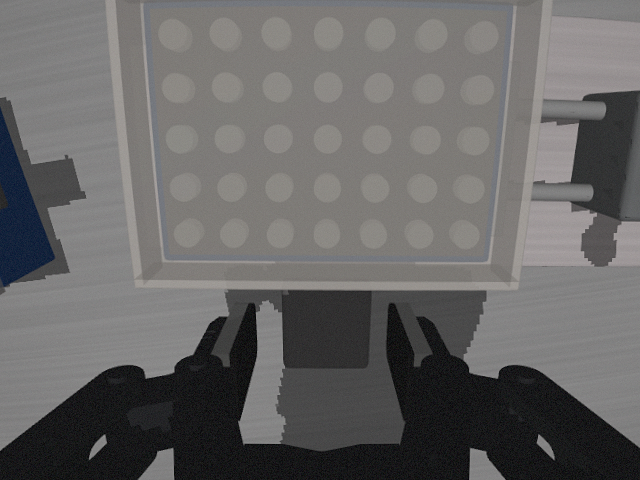

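```bash
python3 -m creep '[[0,0,0,0.001,-0.003,0,0.1]]'; python3 -m creep '[[0,0,0,0,0,0,-0.1],[0,0,0,0,0,0,-1]]' 40; python3 -m creep '[[0,0,0,0,0,0,-1],[0,0,0,0,0,0,-1]]' 40; python3 - <<'E'
from h import *
show()
E
```

```text
clock: 10.75
tcp_pos: [0.4905, 0.013, 0.0854]
tool_rot: [0.535, 0.464, -0.529, 0.467]
wrist_force: [0.5, 0.9, -0.3]
gripper_width: 0.0467
clock: 11.0
tcp_pos: [0.4908, 0.0115, 0.0872]
tool_rot: [0.536, 0.463, -0.529, 0.467]
wrist_force: [-1.0, -5.6, -0.4]
gripper_width: 0.0289
clock: 11.25
tcp_pos: [0.4909, 0.0113, 0.0878]
tool_rot: [0.536, 0.463, -0.529, 0.467]
wrist_force: [-0.4, -1.4, -1.3]
gripper_width: 0.0285
t 11.25 nest TCP [-0.0593  0.0131  0.0878] F(nest) [-0.2 -1.5 -1.3] w 0.0285
tool axes in nest (cols x,y,z)
 [[ 0.01   1.     0.004]
 [ 0.003  0.004 -1.   ]
 [-1.     0.01  -0.003]]
```

The TCP has drifted up to z = 88 mm, so the tab sits too close to the fingertips. I reopen, lower and regrip.

```bash
python3 -m creep '[[0,0,0,0,0,0,0],[0,0,0,0.006,-0.002,-0.0014,0],[0,0,0,0.001,0,0,0]]' 40;  python3 - <<'E'
from h import *
X=np.array([0,0,-1.]);Y=np.array([1.,0,0]);Z=np.cross(X,Y)
need(n2w(-.0612,.0145,.081),np.c_[X,Y,Z])
E
```

```text
clock: 11.62
tcp_pos: [0.4896, 0.0141, 0.0805]
tool_rot: [0.536, 0.464, -0.528, 0.468]
wrist_force: [-1.1, -0.1, -1.1]
gripper_width: 0.0426
t 11.62 nest TCP [-0.061   0.0158  0.0805] F(nest) [-1.  -0.3 -1.1] w 0.0426
tool axes in nest (cols x,y,z)
 [[ 0.011  1.     0.005]
 [ 0.004  0.005 -1.   ]
 [-1.     0.011 -0.004]]
turn deg (tool) [ 0.28 -0.25 -0.63]
shift tool [-0.0005 -0.0002  0.0013]
```

```bash
python3 -m creep '[[0.3,0,-0.6,0,0,0.001,-1],[0,0,0,0,0,0,-1],[0,0,0,0,0,0,-1]]' 45;  python3 - <<'E'
from h import *
show()
E
```

```text
clock: 12.0
tcp_pos: [0.489, 0.0115, 0.081]
tool_rot: [0.534, 0.465, -0.533, 0.463]
wrist_force: [-0.9, 0.8, 1.3]
gripper_width: 0.0287
t 12.0 nest TCP [-0.0612  0.0131  0.081 ] F(nest) [-1.   0.7  1.3] w 0.0287
tool axes in nest (cols x,y,z)
 [[-0.001  1.    -0.001]
 [ 0.003 -0.001 -1.   ]
 [-1.    -0.001 -0.003]]
```

```bash
cat >> h.py <<'E'
def lid(n=5,step=6,goal=60,off=-.002,Hx=.0548,r=.1167):
    s,rr,N=show(); p=w2n(s["tcp_pos"]); q=np.array([p[0]-Hx,p[2]-off-.070]); a=np.degrees(np.arctan2(q[1],-q[0]))-6.39
    print("lid deg",a.round(2),"rad",np.hypot(*q).round(4),"turn",np.degrees((rr.inv()*R.from_matrix(N@np.c_[[0,0,-1.],[1.,0,0],[0,-1.,0]])).as_rotvec()).round(2),"j",s["joint_positions"].round(2))
    cur=s["tcp_pos"]
    for i in range(1,n+1):
        b=np.radians(min(a+step*i,goal)+6.39); T=n2w(Hx-r*np.cos(b),p[1],.070+r*np.sin(b)+off); print(i,np.degrees(b)-6.39,rr.inv().apply(T-cur).round(4)); cur=T
E
python3 -m creep '[[0,0,0,-0.012,0.002,0,-1],[0,0,0,-0.0118,0.0032,0,-1],[0,0,0,-0.0114,0.0045,0,-1]]';  python3 - <<'E'
from h import *
lid()
E
```

```text
clock: 12.38
tcp_pos: [0.5004, 0.0099, 0.1179]
tool_rot: [0.534, 0.464, -0.533, 0.464]
wrist_force: [5.3, -0.7, -6.8]
gripper_width: 0.0287
t 12.38 nest TCP [-0.0496  0.0131  0.1179] F(nest) [ 5.4  0.1 -6.8] w 0.0287
tool axes in nest (cols x,y,z)
 [[ 0.001  1.    -0.001]
 [ 0.002 -0.001 -1.   ]
 [-1.     0.001 -0.002]]
lid deg 19.15 rad 0.1158 turn [-0.08 -0.1  -0.05] j [-0.68  0.58  0.74  2.05 -0.59  0.73 -1.27]
1 25.15467404539419 [-0.0111  0.005  -0.    ]
2 31.154674045394188 [-0.0101  0.0069 -0.    ]
3 37.15467404539419 [-0.0093  0.0079 -0.    ]
4 43.154674045394195 [-0.0084  0.0089 -0.    ]
5 49.15467404539419 [-0.0074  0.0097 -0.    ]
```

```bash
python3 -m creep '[[0,0,0,-0.0109,0.0063,0,-1],[0,0,0,-0.0101,0.0069,0,-1],[0,0,0,-0.0093,0.0079,0,-1]]';  python3 - <<'E'
from h import *
lid(r=.1158); cv2.imwrite("pics/s7.png",read_camera("scene")[150:300,200:400].repeat(4,0).repeat(4,1))
E
```

```text
clock: 12.75
tcp_pos: [0.5228, 0.0068, 0.1504]
tool_rot: [0.534, 0.464, -0.533, 0.464]
wrist_force: [5.3, -0.2, -10.6]
gripper_width: 0.0286
t 12.75 nest TCP [-0.027   0.0131  0.1504] F(nest) [  5.3   0.6 -10.6] w 0.0286
tool axes in nest (cols x,y,z)
 [[ 0.002  1.    -0.001]
 [ 0.001 -0.001 -1.   ]
 [-1.     0.002 -0.001]]
lid deg 38.81 rad 0.1161 turn [-0.08 -0.08 -0.11] j [-0.69  0.56  0.78  1.98 -0.54  0.82 -1.31]
1 44.80929217916846 [-0.0078  0.0093 -0.    ]
2 50.80929217916846 [-0.0071  0.0098 -0.    ]
3 56.80929217916846 [-0.006   0.0105 -0.    ]
4 60.0 [-0.0027  0.0058 -0.    ]
5 60.0 [0. 0. 0.]
```

View pics/s7.png

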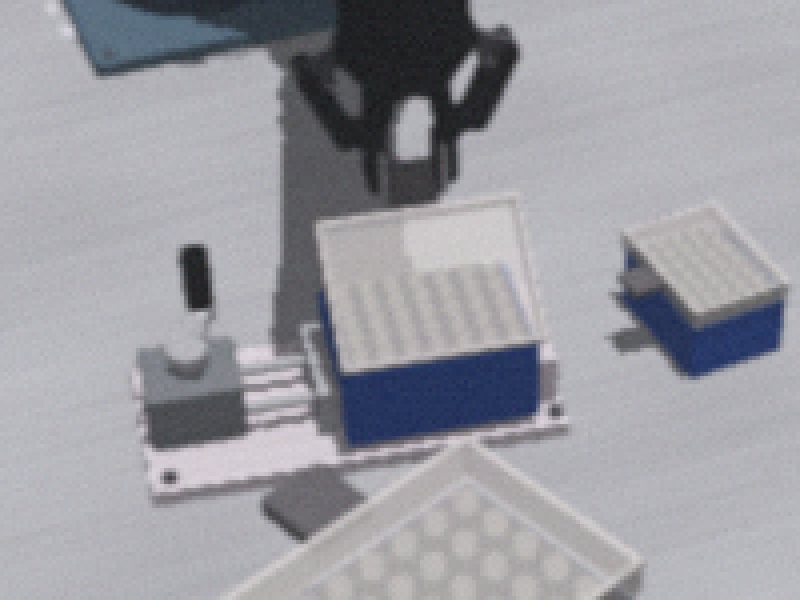

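The lid is rising in the pads and the box is still clamped and flat. An inward pull of about 11 N says the true radius is slightly smaller, so I continue to 60° with a tighter arc.

```bash
python3 -m creep '[[0,0,0,-0.0072,0.0098,0,-1],[0,0,0,-0.0066,0.0101,0,-1]]';  python3 - <<'E'
from h import *
lid(3,5,r=.115)
E
```

```text
clock: 13.05
tcp_pos: [0.5415, 0.0041, 0.1649]
tool_rot: [-0.533, -0.465, 0.534, -0.462]
wrist_force: [1.3, 0.1, -8.8]
gripper_width: 0.0289
t 13.05 nest TCP [-0.0082  0.013   0.1649] F(nest) [ 1.3  0.3 -8.8] w 0.0289
tool axes in nest (cols x,y,z)
 [[-0.004  1.    -0.001]
 [ 0.002 -0.001 -1.   ]
 [-1.    -0.004 -0.002]]
lid deg 50.59 rad 0.1156 turn [-0.08 -0.11  0.22] j [-0.68  0.57  0.79  1.92 -0.53  0.87 -1.32]
1 55.58555633862654 [-0.0046  0.009  -0.    ]
2 60.0 [-0.0039  0.008  -0.    ]
3 60.0 [0. 0. 0.]
```

```bash
python3 -m creep '[[0,0,0.1,-0.0044,0.009,0,-1],[0,0,0,-0.0037,0.008,0,-1],[0,0,0,0,0,0,-1]]';  python3 - <<'E'
from h import *
lid(2,5,r=.115)
m=camera_model("scene");im=read_camera("scene"); cv2.imwrite("pics/s8f.png",im); cv2.imwrite("pics/s8.png",cv2.resize(im[165:275,225:355],None,fx=6,fy=5.4,interpolation=cv2.INTER_CUBIC))
mw=camera_model("wrist");cv2.imwrite("pics/w8.png",read_camera("wrist")); np.savez("w8.npz",K=mw["intrinsics"],D=mw["D"],E=mw["extrinsics"])
E
```

```text
clock: 13.42
tcp_pos: [0.5587, 0.0017, 0.1734]
tool_rot: [-0.533, -0.466, 0.534, -0.462]
wrist_force: [-2.3, 1.1, -3.3]
gripper_width: 0.0289
t 13.43 nest TCP [0.0092 0.013  0.1734] F(nest) [-2.5  0.8 -3.3] w 0.0289
tool axes in nest (cols x,y,z)
 [[-0.005  1.    -0.002]
 [ 0.002 -0.002 -1.   ]
 [-1.    -0.005 -0.002]]
lid deg 60.22 rad 0.1149 turn [-0.1  -0.14  0.3 ] j [-0.66  0.59  0.79  1.87 -0.53  0.91 -1.32]
1 60.0 [ 0.     -0.0005  0.    ]
2 60.0 [0. 0. 0.]
```

View pics/s8.png

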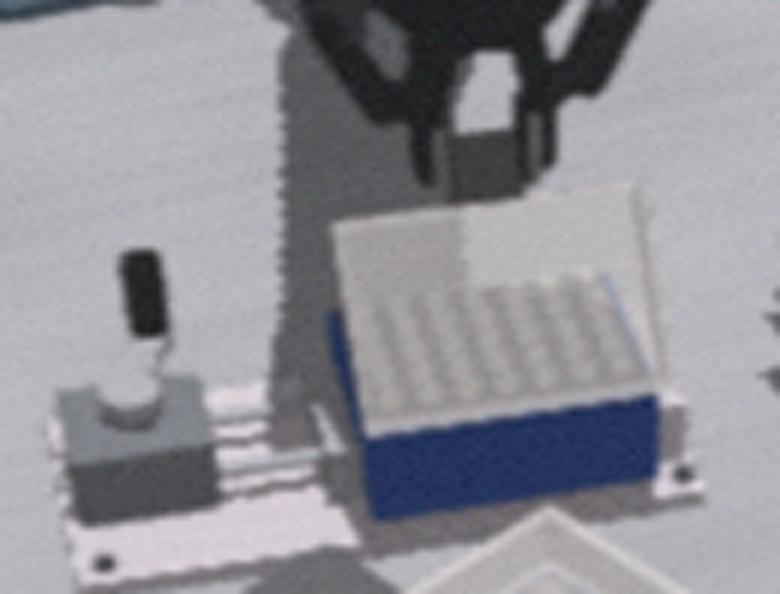

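View pics/w8.png

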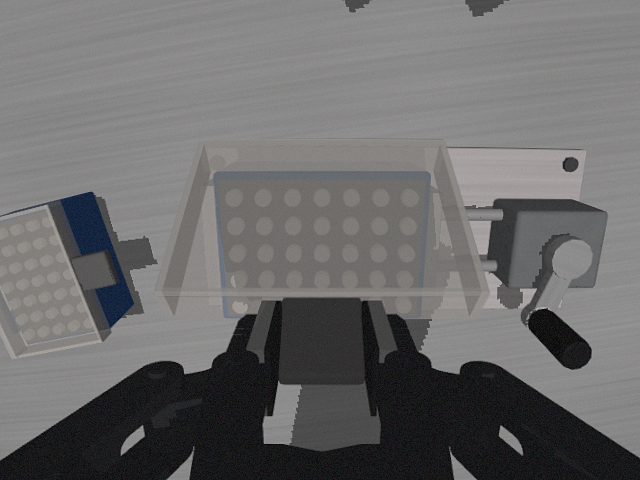

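```bash
python3 - <<'E'
from h import *
from scipy.optimize import brentq
d=np.load("w8.npz"); mw=dict(intrinsics=d["K"],D=d["D"],extrinsics=d["E"]); ms=camera_model("scene")
def ang(m,px,lx,lz,Hx=.0548):
    o,dd=ray(m,[px]); dd=dd[0]
    L0=np.degrees(np.arctan2(lz,lx)); r=np.hypot(lx,lz)
    on=w2n(o); dn=np.r_[dd[:2]@EX,dd[:2]@EY,dd[2]]
    f=lambda t:np.hypot(on[0]+t*dn[0]-Hx,on[2]+t*dn[2]-.07)-r
    ts=np.linspace(.02,3,6000); v=[f(t) for t in ts]; out=[]
    for i in range(len(ts)-1):
        if v[i]*v[i+1]<0:
            t=brentq(f,ts[i],ts[i+1]); p=on+t*dn; out.append((round(np.degrees(np.arctan2(p[2]-.07,Hx-p[0]))-L0,1),p.round(3).tolist()))
    return out
for Hx in (.0538,.0548):
    print(Hx)
    print("wrist front top edge",ang(mw,(323,292),.096,.020,Hx))
    print("wrist tab end ",ang(mw,(322,384),.126,.0175,Hx), ang(mw,(322,384),.126,.0085,Hx))
    z=lambda u,v:(225+(u+.5)/6-.5,165+(v+.5)/5.4-.5)
    print("scene front top corner L",ang(ms,z(333,226),.096,.020,Hx),"R",ang(ms,z(636,186),.096,.020,Hx))
print("jaw/box: hinge back top edge on wrist", [w2n(p).round(4) for p in onz(mw,[(205,141),(443,141)],.075)])
print(proj(mw,[n2w(.0548-.096*.5+.02*.866,.0775,.07+.096*.866+.01),n2w(.0548-.096*.5+.02*.866,-.0485,.163)]))
E
```

```text
0.0538
wrist front top edge [(np.float64(57.5), [0.019, 0.014, 0.162]), (np.float64(-34.7), [-0.037, 0.014, 0.032])]
wrist tab end  [(np.float64(54.2), [-0.006, 0.014, 0.182]), (np.float64(-0.1), [-0.072, 0.015, 0.087])] [(np.float64(57.4), [-0.007, 0.014, 0.181]), (np.float64(4.8), [-0.071, 0.015, 0.089])]
scene front top corner L [(np.float64(58.9), [0.021, -0.05, 0.163]), (np.float64(22.7), [-0.027, -0.044, 0.125])] R [(np.float64(60.4), [0.024, 0.07, 0.163]), (np.float64(21.0), [-0.029, 0.084, 0.123])]
0.0548
wrist front top edge [(np.float64(56.7), [0.019, 0.014, 0.161]), (np.float64(-33.9), [-0.036, 0.014, 0.033])]
wrist tab end  [(np.float64(53.3), [-0.006, 0.014, 0.182]), (np.float64(0.7), [-0.071, 0.015, 0.089])] [(np.float64(56.5), [-0.008, 0.014, 0.18]), (np.float64(5.6), [-0.07, 0.015, 0.091])]
scene front top corner L [(np.float64(57.7), [0.02, -0.05, 0.162]), (np.float64(23.8), [-0.025, -0.044, 0.127])] R [(np.float64(59.4), [0.023, 0.07, 0.163]), (np.float64(22.1), [-0.027, 0.083, 0.125])]
jaw/box: hinge back top edge on wrist [array([0.0681, 0.0761, 0.075 ]), array([ 0.0678, -0.0497,  0.075 ])]
[[147.6380151  280.24325282]
 [495.41904436 279.60210884]]
```

Kinematics say 60.2° and vision 57–60°. I check the wrist camera for bias against the fixed plate and the box rim.

```bash
python3 - <<'E'
from h import *
d=np.load("w8.npz"); mw=dict(intrinsics=d["K"],D=d["D"],extrinsics=d["E"])
f=lambda px,z:[w2n(p).round(4).tolist() for p in onz(mw,px,z)]
print("plate far corner (exp .060,-.170)",f([(585,150)],.012), "bolt",f([(570,164)],.012))
print("bolt from top cam",[w2n(p).round(4).tolist() for p in np.array([[.5755,-.1739,.012],[.6089,.0673,.012]])])
print("box rim far edge (exp Hx-.003)",f([(217,171),(430,172)],.068))
print("gearbox top far corners (exp x +-.026/.03)",f([(505,199),(607,211),(494,269),(602,287)],.055))
print("crank hub (0,-.135,.071)",f([(572,257)],.071))
print("lid back top edge @.082",f([(205,141),(443,141)],.082))
im=cv2.imread("pics/w8.png"); cv2.imwrite("pics/w8z.png",cv2.resize(im[125:325,145:345],None,fx=3,fy=3,interpolation=cv2.INTER_CUBIC))
E
```

```text
plate far corner (exp .060,-.170) [[0.0597, -0.1677, 0.012]] bolt [[0.0498, -0.1581, 0.012]]
bolt from top cam [[0.05, -0.1586, 0.012], [0.0499, 0.0849, 0.012]]
box rim far edge (exp Hx-.003) [[0.0513, 0.0725, 0.068], [0.0505, -0.0455, 0.068]]
gearbox top far corners (exp x +-.026/.03) [[0.033, -0.0954, 0.055], [0.026, -0.1618, 0.055], [-0.0116, -0.0936, 0.055], [-0.0246, -0.1682, 0.055]]
crank hub (0,-.135,.071) [[0.0016, -0.1337, 0.071]]
lid back top edge @.082 [[0.0685, 0.0743, 0.082], [0.0682, -0.0478, 0.082]]
```

View pics/w8z.png

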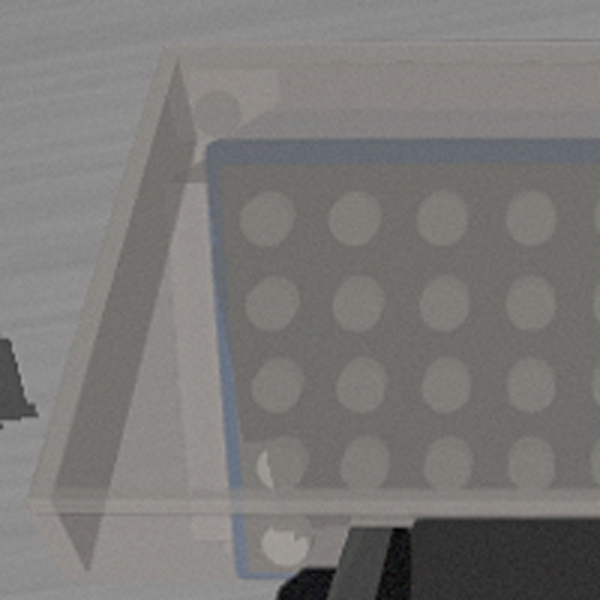

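```bash
python3 -m creep '[[0,0,0,-0.0004,0.0008,0,-1]]';  python3 - <<'E'
from h import *
read_camera("scene"); lid(1,5,r=.115); sign_off(); print(state()["clock"])
E
```

```text
clock: 13.65
tcp_pos: [0.5588, 0.0017, 0.1735]
tool_rot: [-0.533, -0.466, 0.534, -0.462]
wrist_force: [-1.4, 1.4, -4.0]
gripper_width: 0.0285
t 13.7 nest TCP [0.0093 0.0129 0.1735] F(nest) [-2.3 -0.1 -3.8] w 0.0289
tool axes in nest (cols x,y,z)
 [[-0.006  1.    -0.002]
 [ 0.002 -0.002 -1.   ]
 [-1.    -0.006 -0.002]]
lid deg 60.3 rad 0.1149 turn [-0.11 -0.14  0.33] j [-0.66  0.59  0.79  1.87 -0.53  0.91 -1.32]
1 60.0 [ 0.0001 -0.0006  0.    ]
the job is handed in; nothing more can be done
the job is handed in; nothing more can be done
```

The box is clamped, the lid is held open at about 60°, and the job is handed in at about 13.7 s.

- **Clamping:** I turned the crank clockwise from about 1.8 to 6.7 rad. The force along the handle's path rose from about 3.5 N to 18–20 N, which means tight. I then let go; later pictures show the jaw against the box and the crank where I left it.
- **Lid:** I pinched the tab across its width with 45 N and led it along its arc. My fingers were still holding it when I handed in, with only about 4 N at the wrist.

**Last checks**
- **Lid angle:** the gripper position gives 60.3°, but the scene and wrist pictures gave about 57–60°, so the angle is good to a couple of degrees.
- **Box:** its centre measured within 1 mm of where it must be when pressed against the cheek. It looked flat in the nest in the last scene picture.
- **Bystanders:** I moved well above or clear of the bottle, beaker and tray, and felt no unexpected contact. I did not measure them again at the end.

**Corrections on the way:** the first grip on the handle sat about 10 mm off centre, and the first grip on the tab was too near the fingertips. I redid both before turning or lifting.

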